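# Feed a rotor up the gutter to the balancing machine and close the keeper

### The arm

A 7-joint arm with a two-finger parallel gripper is mounted at the origin on the work surface. World frame = base frame: x ahead of the robot, y to its left, z up, the work surface at z = 0. Lengths are in mm, angles in rad, forces in N, time in s.
With the tool pointing down it reaches from about 425 to 800 mm from the base axis. Payload 8.3 kg.
Tool frame: the origin (TCP) lies between the finger pads; the fingertips stand 19 mm ahead of it and the grasp point (between the pads) is the TCP; z points along the fingers, y is the line along which they close (so a half turn about z gives the same grasp; the last joint's range is limited). The gripper opens to 85 mm and grips with 20 to 120 N. Pads are 22 mm wide; open, the fingers measure 114 mm over their backs; the gripper's body (76 mm by 85 mm) begins 54 mm behind the grasp point. The pads swing forward as they close: fully open they stand 13 mm farther back than shut.
Start: joints at [-1.394, 0.383, 0.016, 1.37, -0.006, 1.388, -0.046], TCP at [148.392, 607.111, 250.279] pointing down, gripper open.
Joint ranges: [-2.95, 2.95], [-0.25, 2.06], [-1.52, 1.56], [0.18, 2.33], [-1.44, 4.58], [0.02, 2.06], [-3.01, 3.01]. Speed limits (rad/s): [2.39, 2.39, 3.01, 3.01, 3.14, 3.14, 3.14].

### API

Orientations are given as a unit quaternion [x, y, z, w].
In Python, from rig import * gives the robot as it stands.
- The arm moves only by the tool arm_command, never from a script. Its argument "steps" is a list of rows, each an object with "dp": the shift along the world's x, y, z in cm, a list of three; "rot": the turn, a rotation vector about the world's x, y, z in degrees, a list of three. In form: [{"dp": [x, y, z], "rot": [rx, ry, rz]}, ...]. A call has 1 to 20 rows; each row is the pose to reach, as a shift and turn from the pose commanded when the call began; what a row does not reach only later rows make up. A row lasts 1/10 s, in which the tool goes at most 50 mm and 8.59 degrees, less where a joint would pass 70% of its speed; a pose out of reach is approached as far as the arm can. A call with a gripper value outside its range is refused whole. "fingers" is the closure, from 0 (fully open) to 1 (shut), set as the call begins (left out, the last holds). The fingers move at their own pace and stop on an object; "newtons" is the grip in N (left out, the last holds). Time passes only in rows, so rows that repeat a pose let the fingers close. It gives the time, the measured TCP pose, the force, the opening and the grip force at its end, in the units of the state.
- observe(): the state, without advancing time (a new reading comes with each control period).
- capture(name): name is "side" or "top" or "wrist"; returns a dict with "image" (400x640x3 uint8, red, green, blue), "mtx" (3x3 intrinsics, pixels), "k1" (the pictures are not rectified: a ray, as slopes to the right and down, at radius r is drawn at 1 + k1 r^2 times it, then the intrinsics apply), "R" (3x3) and "t" (3): a world point X has camera coordinates R X + t. Camera axes: x right, y down, z forward; pixel columns grow to the right and rows downward; lengths in mm; the calibration is good to about 2 mm. A picture is of the moment at which its call begins. There is no depth.
- hand_in(): hands the job in; it is judged then, once.
The state is a dict: "time": time; "joint_pos": joint angles; "dq": joint speeds; "joint_torque": joint torques, N m; "ee_pos": TCP position; "ee_rot": TCP orientation; "ft_force": force on the tool from outside, world axes, zero at the start; "ft_torque": the same for the moment, N m; "width": finger opening in mm; "finger_force": force on a finger pad.
Only numpy, scipy, OpenCV 4.12 (cv2) and the standard library are available. Lean on these libraries where they do the work, as an engineer would, in place of code of your own. Each camera call takes 0.05 s, during which the arm holds its last target. There are 200 camera calls.

### The job

Roll the black rotor up the sloped gutter by pushing it with the fingertips, slowly, over the crest and into the dip until it rests against the end stop and cannot roll back. Then push the keeper bar round with a fingertip until it is fully closed across the gutter behind the rotor. Do not lift the rotor out of the gutter or bat it along, and leave everything else on the bench where it is.

Things in the scene. Friction and masses are not known exactly. Their poses are not given: they have to be found in the camera images.
- rotor_center (a point): centre of the rotor to be moved: a black plastic drum with small steel hubs, 60 mm diameter, 38 mm wide, about 0.25 kg. It lies on its rim in the gutter, its axle level and across the gutter (along the gutter's x), and rolls freely. It starts at the gutter's low end against a low lip, its centre 202 mm downhill of the crest (in level distance)
- rotor: the same rotor, same origin; x is its axle, the other axes turn as it rolls. Smooth and slippery (friction about 0.3): pushed from behind at the height of its centre it rolls up the slope with a newton or two
- gutter: aluminium gutter fixed on two legs. Origin on the bench surface straight below the crest; z up, y level along the gutter, uphill to the end stop; x level across. Channel 44 mm wide inside, side walls 4 mm thick reach 12 mm above its floor, the lip at the low end (y = -0.22) 10 mm. The floor rises at 7 degrees from there to the crest (y = 0), then falls at 7 degrees to the stop
- slope (a point): point on the gutter's floor at the crest, on its centre line, 75 mm above the bench; its y axis points up the slope along the floor, its z is square to the sloping floor. A rotor whose centre has passed the crest rolls on by itself and stays in the dip
- end_stop (a point): centre of the end stop's upright face, at y = 0.055 of the gutter, 105 mm above the bench; the plate is 56 mm wide, its top 119 mm above the bench. A rotor at rest against it has its centre at y = 0.025, z = 0.102 of the gutter
- keeper_pivot (a point): pivot of the keeper bar, on a post beside the gutter, at the bar's half height (100 mm above the bench); in the gutter's frame at x = -0.050, y = -0.016. Its hub is 18 mm in diameter, top 112 mm above the bench
- keeper_tip (a point): far end of the keeper bar, 88 mm from the pivot; the bar is straight, level, steel, 10 mm wide and 16 mm tall
- keeper (a joint): angle q (rad) of the keeper bar about its upright pivot: in the gutter's frame the bar points along (cos q, -sin q). 0 = fully closed, across the gutter, at a fixed limit; 1.57 = parallel to the gutter, pointing downhill; more = swung further out. Light friction (0.05 N m): it stays where it is left. It starts open, at 1.65 to 2.3
- spare: bystander, to be left alone: an identical spare rotor lying flat on its side face (60 mm diameter, 38 mm tall), beside the gutter
- sleeve: bystander, to be left alone: short steel sleeve standing on the mat, 44 mm diameter, 40 mm tall
- cup: bystander, to be left alone: white plastic cup, 64 mm across, 50 mm tall
- screwdriver: bystander, to be left alone: screwdriver lying on the mat, about 200 mm long
- spanner: bystander, to be left alone: spanner lying on the mat, about 180 mm long
- bottle: bystander, to be left alone: white bottle, 56 mm diameter, 120 mm tall
Things that resemble listed ones, but are neither listed nor needed, are in the scene too. What is shaped like the rotor but red or yellow is not meant.

How it is judged (in metres and radians):
On the way, in this order (a step that is already met when the one before it is completed fails the run):
1. the rotor rests in the dip against the end stop (y of rotor_center in the frame of gutter between 0.018 and 0.032 m and z of rotor_center in the frame of gutter between 0.0961557 and 0.108156 m and linear speed of rotor below 0.03 m/s), for 0.2 s.
2. the keeper bar is closed across the gutter behind the rotor (value of joint keeper below 0.12 rad), for 0.2 s.
At the end, for the whole second after the job is handed in: The rotor rests in the dip within 7 mm of its place against the end stop along the gutter and within 6 mm in height, moving slower than 0.03 m/s, and the keeper bar is closed to within 0.12 rad (all of step 1 and value of joint keeper below 0.12 rad); the robot touches nothing.
It fails at once if the rotor is lifted more than 12 mm off the gutter floor (z of rotor_center in the frame of slope above 0.042 m).
It fails at once if the rotor leaves the gutter sideways (x of rotor_center in the frame of gutter above 0.015 m or x of rotor_center in the frame of gutter below -0.015 m).
It fails at once if the rotor is batted along (faster than 0.8 m/s) (linear speed of rotor above 0.8 m/s).
It fails at once if a bystander is moved more than 30 mm (distance of any of spare, sleeve, cup, screwdriver, spanner, bottle from where it was at the start of the episode above 0.03 m).
It also fails if it takes over 58 s, if anything falls off the work surface, if the arm or the gripper's body presses on something with over 40 N, if the wrist force passes 120 N, or if a joint passes its speed limit or range.

## Working session

There is one attempt and no reset: what is moved stays moved. The work goes in short steps, Python scripts to look and compute and a tool call to move; the robot and the scene stay as the last step left them, time stands still between calls to the robot, and variables do not carry over. Pictures are saved under pics/ and viewed, at most 10 in all, crops included, and the job is handed in when it is done.

Besides the shell and the picture viewer there is one more tool, called after "Call:" as name([rows], argument=value, ...), one row to a line, values as JSON. arm_command: Moves the arm, as the interface text tells. Its arguments: {"type":"object","properties":{"steps":{"type":"array","items":{"type":"object","properties":{"dp":{"type":"array","items":{"type":"number"}},"rot":{"type":"array","items":{"type":"number"}}}}},"fingers":{"type":"number"},"newtons":{"type":"number"}},"required":["steps"]}

```bash
mkdir -p pics
cat > h.py <<'E'
from rig import *
import numpy as np, cv2, json
def snap(n,f):
    c=capture(n); cv2.imwrite(f'pics/{f}.png',c['image'][:,:,::-1]); np.savez(f'pics/{f}.npz',**{k:np.array(v) for k,v in c.items()}); return c
def proj(c,X):
    p=np.atleast_2d(X)@np.array(c['R']).T+c['t']; s=p[:,:2]/p[:,2:]; s=s*(1+c['k1']*(s**2).sum(1,keepdims=True))
    return s@np.array(c['mtx'])[:2,:2].T+np.array(c['mtx'])[:2,2]
def atz(c,uv,z):
    s0=(np.array(uv,float)-np.array(c['mtx'])[:2,2])@np.linalg.inv(np.array(c['mtx'])[:2,:2]).T; s=s0.copy()
    for _ in range(20): s=s0/(1+c['k1']*(s**2).sum())
    R=np.array(c['R']); o=-R.T@c['t']; d=R.T@np.array([*s,1]); return o+d*(z-o[2])/d[2]
E
python3 - <<'E'
from h import *
a=snap('top','top0');b=snap('side','side0')
cv2.imwrite('pics/both.png',cv2.resize(np.vstack([a['image'],b['image']])[:,:,::-1],(480,600)))
for c in(a,b): print(c['mtx'],c['k1'],c['R'],c['t'])
s=observe();print(s['ee_pos'],s['ee_rot'],s['time'])
E
```

```text
[[438.68253345   0.         317.21876539]
 [  0.         438.68253345 207.18411487]
 [  0.           0.           1.        ]] -0.11010183460573356 [[-0.00887402 -0.99986284  0.01398429]
 [-0.99601575  0.00759715 -0.08885332]
 [ 0.08873489 -0.01471706 -0.99594655]] [-7.87883697e-02  5.43277919e+02  1.47034827e+03]
[[413.06812983   0.         324.30333327]
 [  0.         413.06812983 197.06310253]
 [  0.           0.           1.        ]] -0.08374153986372941 [[ 0.87844186 -0.47777486  0.00843089]
 [-0.31445928 -0.59127284 -0.7426384 ]
 [ 0.35979892  0.64971349 -0.66963955]] [-465.80173245  224.95139993  948.27452678]
[148.3090058  606.70664181 249.36811762] [ 1.19582661e-01  9.92823842e-01 -8.94263251e-04 -8.19110638e-05] 0.1
```

View pics/top0.png

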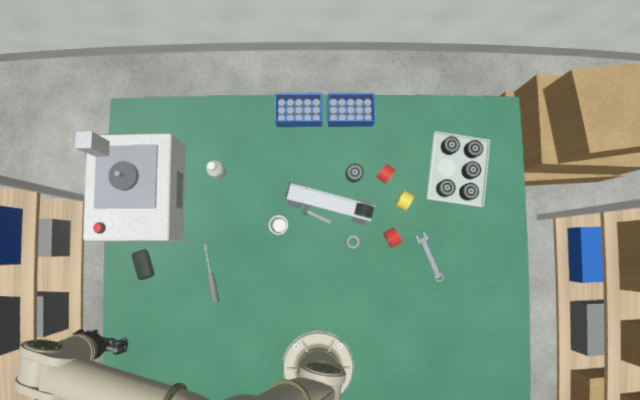

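View pics/side0.png

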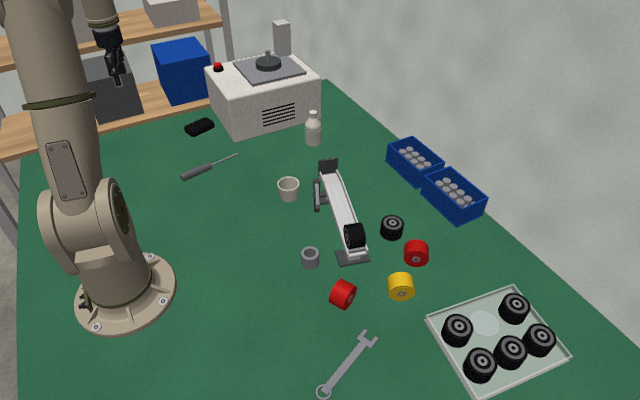

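Run:
```python
import cv2,numpy as np
a=cv2.imread('pics/top0.png')[160:240,265:395];b=cv2.imread('pics/side0.png')[150:275,270:410]
a=cv2.resize(a,None,fx=6,fy=6,interpolation=2)[:480,:780]
cv2.imwrite('pics/ca.png',a)
cv2.imwrite('pics/cb.png',cv2.resize(b,None,fx=4.7,fy=4.7,interpolation=2))
```

```text
(no output)
```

View pics/ca.png

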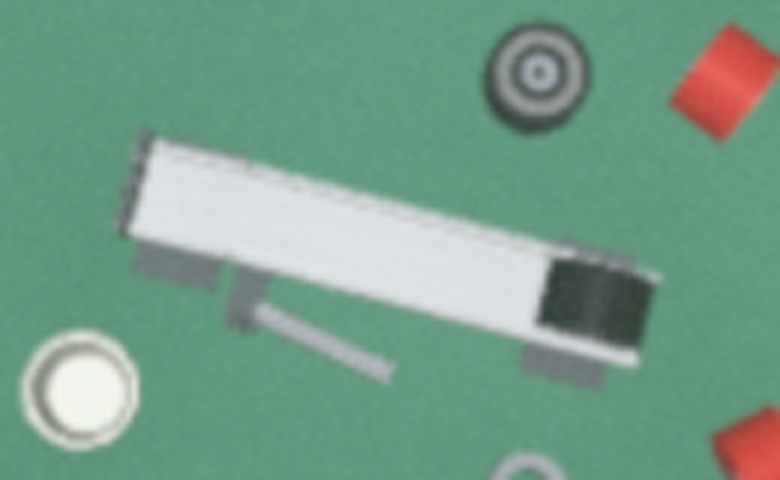

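View pics/cb.png

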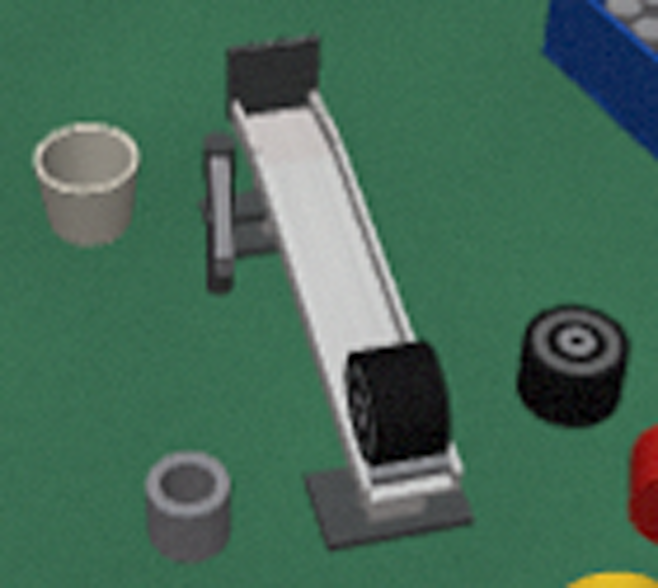

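```bash
cat >> h.py <<'E'
def ld(f):
    d=np.load(f'pics/{f}.npz'); return {k:d[k] for k in d}
def G(p,X):
    X=np.atleast_2d(np.array(X,float)); c,s=np.cos(p[2]),np.sin(p[2])
    return np.c_[p[0]+c*X[:,0]-s*X[:,1],p[1]+s*X[:,0]+c*X[:,1],X[:,2]]
E
python3 - <<'E'
from h import *
from scipy.optimize import least_squares
T,S=ld('top0'),ld('side0')
t=lambda u,v:((u+.5)/6+264.5,(v+.5)/6+159.5); s=lambda u,v:((u+.5)/4.7+269.5,(v+.5)/4.7+149.5)
C=[(T,t(660,275),(26,-220,60)),(T,t(637,364),(-26,-220,60)),(T,t(152,135),(28,55,119)),(T,t(129,237),(-28,55,119)),
(S,s(366,500),(-26,-220,60)),(S,s(459,470),(26,-220,60)),(S,s(228,48),(-28,57,119)),(S,s(318,38),(28,57,119))]
f=lambda p:np.concatenate([(proj(c,G(p,X))[0]-uv) for c,uv,X in C])
r=least_squares(f,[600,-50,-.25],x_scale=[1,1,.01],loss='soft_l1');p=r.x
print(p,f(p).reshape(-1,2).round(1).tolist())
tip=atz(T,t(391,376),108);c,sn=np.cos(p[2]),np.sin(p[2])
print('gutter->tip',[(tip[0]-p[0])*c+(tip[1]-p[1])*sn,-(tip[0]-p[0])*sn+(tip[1]-p[1])*c])
for n,X in dict(rotor=(0,-202,80),stop=(0,25,102),piv=(-50,-16,100),crest=(0,0,75)).items(): print(n,G(p,X)[0].round(1),((proj(T,G(p,X))[0]-[264.5,159.5])*6).round(0),((proj(S,G(p,X))[0]-[269.5,149.5])*4.7).round(0))
rc=atz(T,t(598,300),110); print('rotor top',rc)
np.save('p.npy',p)
E
```

```text
[ 5.73658291e+02  3.04442798e+01 -2.47919647e-01] [[-1.9, -0.1], [-1.6, 0.2], [2.1, 0.6], [1.7, 0.5], [-0.5, -4.1], [0.6, -1.7], [0.1, 2.8], [0.6, 2.0]]
gutter->tip [np.float64(-65.98913684106319), np.float64(-92.55296753698008)]
rotor [ 524.1 -165.4   80. ] [612. 310.] [405. 419.]
stop [579.8  54.7 102. ] [208. 207.] [289. 111.]
piv [521.3  27.2 100. ] [260. 315.] [222. 171.]
crest [573.7  30.4  75. ] [253. 223.] [299. 173.]
rotor top [ 526.70801302 -154.57384606  110.        ]
```

Run:
```python
from h import *
from scipy.optimize import least_squares
T,S=ld('top0'),ld('side0')
t=lambda u,v:((u+.5)/6+264.5,(v+.5)/6+159.5); s=lambda u,v:((u+.5)/4.7+269.5,(v+.5)/4.7+149.5)
K=lambda p:(-50+88*np.cos(p[4]),-16-88*np.sin(p[4]),108)
C=[(T,t(660,275),lambda p:(26,-220-p[3],60-.12*p[3])),(T,t(637,364),lambda p:(-26,-220-p[3],60-.12*p[3])),(T,t(150,136),lambda p:(28,55,119)),(T,t(127,236),lambda p:(-28,55,119)),
(S,s(366,500),lambda p:(-26,-220-p[3],60-.12*p[3])),(S,s(459,470),lambda p:(26,-220-p[3],60-.12*p[3])),(S,s(228,48),lambda p:(-28,57,119)),(S,s(318,38),lambda p:(28,57,119)),
(T,t(391,376),K),(S,s(219,272),K),(T,t(598,302),lambda p:(0,-202,80.4)),(S,s(399,404),lambda p:(0,-202,80.4))]
f=lambda p:np.concatenate([(proj(c,G(p,X(p)))[0]-uv) for c,uv,X in C])
r=least_squares(f,[573,37,-.25,6,1.8],x_scale=[1,1,.01,1,.01],loss='soft_l1');p=r.x
print(p.round(3),f(p).reshape(-1,2).round(1).tolist())
for n,X in dict(rotor=(0,-202,80),stop=(0,25,102),piv=(-50,-16,100),tip=K(p)).items(): print(n,G(p,X)[0].round(1),((proj(T,G(p,X))[0]-[264.5,159.5])*6).round(0),((proj(S,G(p,X))[0]-[269.5,149.5])*4.7).round(0))
np.save('p.npy',p)
for n,uv,z in(('spare',t(538,75),38),('sleeve',t(527,480),40),('cup',t(80,390),50),('red',t(720,80),30),('red2',((393,237)),30)): print(n,atz(T,uv,z).round(0))
```

```text
[ 5.76113e+02  3.83770e+01 -2.50000e-01  1.41930e+01  1.78800e+00] [[-0.3, 0.4], [0.0, 0.6], [-0.0, -0.3], [-0.5, -0.1], [0.2, -1.7], [1.4, 0.6], [-0.4, 1.0], [0.0, 0.2], [0.1, 0.9], [0.5, -3.1], [-0.2, 0.6], [0.2, 0.5]]
rotor [ 526.2 -157.4   80. ] [597. 306.] [400. 407.]
stop [582.3  62.6 102. ] [193. 202.] [286. 102.]
piv [523.7  35.2 100. ] [245. 310.] [219. 162.]
tip [484.1 -43.4 108. ] [392. 382.] [222. 258.]
spare [ 661. -132.   38.]
sleeve [ 432. -122.   40.]
cup [484. 127.  50.]
red [ 659. -237.   30.]
red2 [ 439. -261.   30.]
```

The rotor meant is the black one at top (363,210) / side (355,236): it stands on its rim in the gutter. The other black ones are the spare, lying flat at top (354,172), and the rotors in the tray at (460,168). The red drums (386,173) and (393,237) and the yellow one (405,200) don't match. The crops confirm this. Next I swing over with the fingers shut.

Call:
arm_command([
  {"dp": [5,-4.5,0],"rot": [0,0,-6]},
  {"dp": [10,-9,0],"rot": [0,0,-12]},
  {"dp": [15,-13.5,0],"rot": [0,0,-18]},
  {"dp": [20,-18,0],"rot": [0,0,-24]},
  {"dp": [25,-23,0],"rot": [0,0,-30]},
  {"dp": [30,-28,0],"rot": [0,0,-36]},
  {"dp": [31,-32,0],"rot": [0,0,-42]},
  {"dp": [32,-37,0],"rot": [0,0,-48]},
  {"dp": [33,-42,0],"rot": [0,0,-54]},
  {"dp": [34,-47,0],"rot": [0,0,-60]},
  {"dp": [34.5,-52,0],"rot": [0,0,-66]},
  {"dp": [35,-57,0],"rot": [0,0,-72]},
  {"dp": [35.5,-62,0],"rot": [0,0,-78]},
  {"dp": [36,-67,0],"rot": [0,0,-84]},
  {"dp": [36,-72,0],"rot": [0,0,-90.6]},
  {"dp": [36,-77,0],"rot": [0,0,-90.6]},
  {"dp": [36,-82,0],"rot": [0,0,-90.6]},
  {"dp": [36,-83.5,0],"rot": [0,0,-90.6]},
  {"dp": [36,-83.5,0],"rot": [0,0,-90.6]},
  {"dp": [36,-83.5,0],"rot": [0,0,-90.6]},
], fingers=1)

```text
time: 2.1
ee_pos: [506.1, -235.0, 250.4]
ee_rot: [0.793, 0.61, -0.001, 0.001]
ft_force: [-0.2, -0.1, -0.2]
width: 0.1
finger_force: 0.0
```

Call:
arm_command([
  {"dp": [0,0,-3]},
  {"dp": [0,0,-6]},
  {"dp": [0,0,-9]},
  {"dp": [0,0,-12]},
  {"dp": [0,0,-14]},
  {"dp": [0,0,-15.5]},
  {"dp": [0,0,-15.9]},
  {"dp": [0,0,-15.9]},
  {"dp": [0,0,-15.9]},
])

```text
validation failed for argument at $.st...
```

Run:
```python
from h import *
s=observe();print(s['ee_pos'],s['ee_rot'],s['ft_force'])
T=snap('top','top1');S=snap('side','side1')
a=cv2.resize(T['image'][165:265,290:420],None,fx=5,fy=5);b=cv2.resize(S['image'][150:290,290:410],None,fx=4,fy=4)
b=b[:500];im=np.zeros((560,1130,3),np.uint8)
im[:500,:650]=a;im[:500,650:]=b[:500,:480]
cv2.imwrite('pics/m1.png',cv2.resize(im,(800,396))[:,:,::-1])
```

```text
[ 506.06075151 -235.03611073  250.35274355] [ 0.79258445  0.60975991 -0.00129314  0.00103646] [-0.16265808 -0.12404525 -0.17895577]
```

View pics/m1.png

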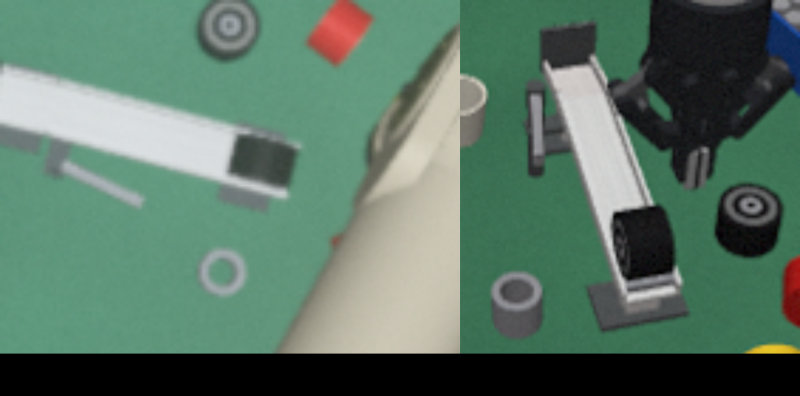

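The picture shows the rotor untouched at the low end, with the shut fingers above and behind it. The move was refused because every row needs "rot", so I'm sending it again.

Call:
arm_command([
  {"dp": [0,0,-3],"rot": [0,0,0]},
  {"dp": [0,0,-6],"rot": [0,0,0]},
  {"dp": [0,0,-9],"rot": [0,0,0]},
  {"dp": [0,0,-12],"rot": [0,0,0]},
  {"dp": [0,0,-14],"rot": [0,0,0]},
  {"dp": [0,0,-15.5],"rot": [0,0,0]},
  {"dp": [0,0,-15.9],"rot": [0,0,0]},
  {"dp": [0,0,-15.9],"rot": [0,0,0]},
  {"dp": [0,0,-15.9],"rot": [0,0,0]},
])

```text
time: 3.1
ee_pos: [509.1, -227.9, 92.3]
ee_rot: [0.79, 0.614, 0.001, 0.001]
ft_force: [-0.4, 0.1, -0.9]
width: -0.0
finger_force: 0.0
```

Run:
```python
from h import *
s=observe();print(s['ee_pos'],s['ft_force'])
S=snap('side','side2')
p=np.load('p.npy');print('tip px',proj(S,np.array(s['ee_pos'])-[0,0,19]))
cv2.imwrite('pics/m2.png',cv2.resize(S['image'][170:300,310:430],None,fx=4,fy=4)[:,:,::-1])
```

```text
[ 509.13658202 -227.85586108   92.31423926] [-0.36033732  0.13337155 -0.89291783]
tip px [[364.38933111 261.04392671]]
```

View pics/m2.png

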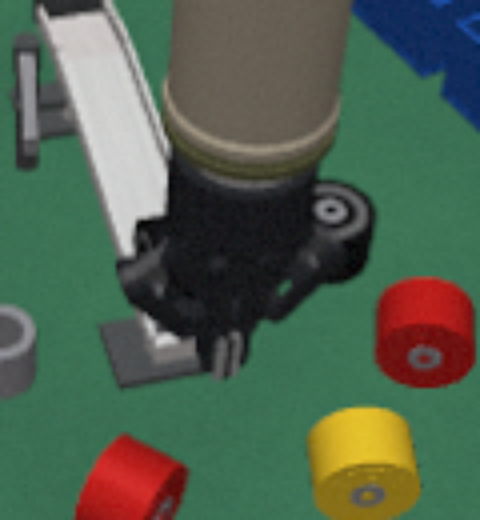

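Call:
arm_command([
  {"dp": [0.25,0.97,0],"rot": [0,0,0]},
  {"dp": [0.49,1.94,0],"rot": [0,0,0]},
  {"dp": [0.62,2.42,0],"rot": [0,0,0]},
  {"dp": [0.74,2.91,0],"rot": [0,0,0]},
  {"dp": [0.87,3.39,0.04],"rot": [0,0,0]},
  {"dp": [0.99,3.88,0.1],"rot": [0,0,0]},
  {"dp": [1.11,4.36,0.16],"rot": [0,0,0]},
  {"dp": [1.24,4.84,0.22],"rot": [0,0,0]},
  {"dp": [1.36,5.33,0.28],"rot": [0,0,0]},
  {"dp": [1.48,5.81,0.34],"rot": [0,0,0]},
  {"dp": [1.61,6.3,0.41],"rot": [0,0,0]},
  {"dp": [1.73,6.78,0.47],"rot": [0,0,0]},
  {"dp": [1.86,7.27,0.53],"rot": [0,0,0]},
  {"dp": [1.98,7.75,0.59],"rot": [0,0,0]},
  {"dp": [2.1,8.24,0.65],"rot": [0,0,0]},
  {"dp": [2.23,8.72,0.71],"rot": [0,0,0]},
  {"dp": [2.35,9.2,0.77],"rot": [0,0,0]},
  {"dp": [2.47,9.69,0.84],"rot": [0,0,0]},
])

```text
time: 4.95
ee_pos: [533.2, -130.6, 99.7]
ee_rot: [0.79, 0.613, -0.0, -0.0]
ft_force: [-1.0, 0.1, 0.4]
width: 0.5
finger_force: 0.3
```

Run:
```python
from h import *
s=observe();print(s['ee_pos'],s['ft_force'])
T=snap('top','top3');S=snap('side','side3')
im=np.zeros((480,800,3),np.uint8)
im[:400,:400]=cv2.resize(T['image'][160:260,285:385],(400,400));im[:480,400:]=cv2.resize(S['image'][150:270,290:390],(400,480))
cv2.imwrite('pics/m3.png',im[:,:,::-1])
```

```text
[ 533.17090301 -130.59769632   99.70998884] [-1.04844313  0.10941762  0.37549871]
```

View pics/m3.png

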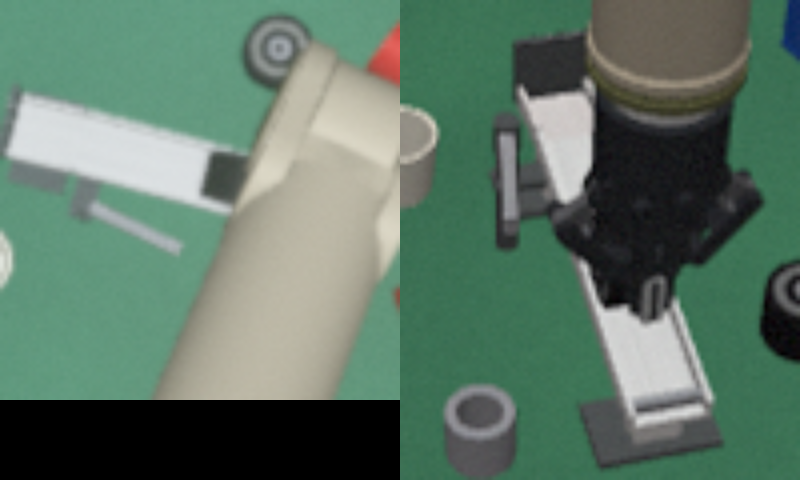

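The rotor has rolled about 65 mm up the gutter with the fingertips centred behind it. Its front edge is now at about top (336,204).

Call:
arm_command([
  {"dp": [0.12,0.48,0.06],"rot": [0,0,0]},
  {"dp": [0.25,0.97,0.12],"rot": [0,0,0]},
  {"dp": [0.37,1.45,0.18],"rot": [0,0,0]},
  {"dp": [0.49,1.94,0.25],"rot": [0,0,0]},
  {"dp": [0.62,2.42,0.31],"rot": [0,0,0]},
  {"dp": [0.74,2.91,0.37],"rot": [0,0,0]},
  {"dp": [0.87,3.39,0.43],"rot": [0,0,0]},
  {"dp": [0.99,3.88,0.49],"rot": [0,0,0]},
  {"dp": [1.11,4.36,0.55],"rot": [0,0,0]},
  {"dp": [1.24,4.84,0.61],"rot": [0,0,0]},
  {"dp": [1.36,5.33,0.68],"rot": [0,0,0]},
  {"dp": [1.48,5.81,0.74],"rot": [0,0,0]},
  {"dp": [1.61,6.3,0.8],"rot": [0,0,0]},
  {"dp": [1.73,6.78,0.86],"rot": [0,0,0]},
  {"dp": [1.86,7.27,0.92],"rot": [0,0,0]},
  {"dp": [1.98,7.75,0.98],"rot": [0,0,0]},
  {"dp": [2.1,8.24,1.05],"rot": [0,0,0]},
  {"dp": [2.23,8.72,1.11],"rot": [0,0,0]},
  {"dp": [2.35,9.2,1.17],"rot": [0,0,0]},
  {"dp": [2.47,9.69,1.23],"rot": [0,0,0]},
])

```text
time: 7.05
ee_pos: [557.9, -33.7, 112.0]
ee_rot: [0.79, 0.613, 0.0, -0.0]
ft_force: [-0.8, -0.6, 0.4]
width: -0.4
finger_force: 0.3
```

Call:
arm_command([
  {"dp": [0.1,0.39,0.05],"rot": [0,0,0]},
  {"dp": [0.2,0.78,0.1],"rot": [0,0,0]},
  {"dp": [0.3,1.16,0.15],"rot": [0,0,0]},
  {"dp": [0.4,1.55,0.2],"rot": [0,0,0]},
  {"dp": [0.49,1.94,0.25],"rot": [0,0,0]},
  {"dp": [0.59,2.33,0.3],"rot": [0,0,0]},
  {"dp": [0.69,2.71,0.35],"rot": [0,0,0]},
  {"dp": [0.79,3.1,0.38],"rot": [0,0,0]},
  {"dp": [0.89,3.49,0.4],"rot": [0,0,0]},
  {"dp": [0.99,3.88,0.4],"rot": [0,0,0]},
  {"dp": [1.09,4.26,0.4],"rot": [0,0,0]},
  {"dp": [1.19,4.65,0.4],"rot": [0,0,0]},
  {"dp": [1.24,4.84,0.4],"rot": [0,0,0]},
  {"dp": [1.24,4.84,0.4],"rot": [0,0,0]},
  {"dp": [1.24,4.84,0.4],"rot": [0,0,0]},
])

```text
time: 8.55
ee_pos: [570.1, 14.2, 116.0]
ee_rot: [0.79, 0.613, -0.0, -0.0]
ft_force: [-0.1, -0.5, 0.4]
width: 0.3
finger_force: 0.0
```

Run:
```python
from h import *
s=observe();print(s['ee_pos'],s['ft_force'],s['time'])
T=snap('top','top4');S=snap('side','side4')
im=np.zeros((480,800,3),np.uint8)
im[:400,:400]=cv2.resize(T['image'][160:260,265:365],(400,400));im[:480,400:]=cv2.resize(S['image'][150:270,290:390],(400,480))
cv2.imwrite('pics/m4.png',im[:,:,::-1])
```

```text
[570.14839571  14.15749054 115.95337637] [-0.07927538 -0.46714593  0.4380284 ] 8.55
```

View pics/m4.png

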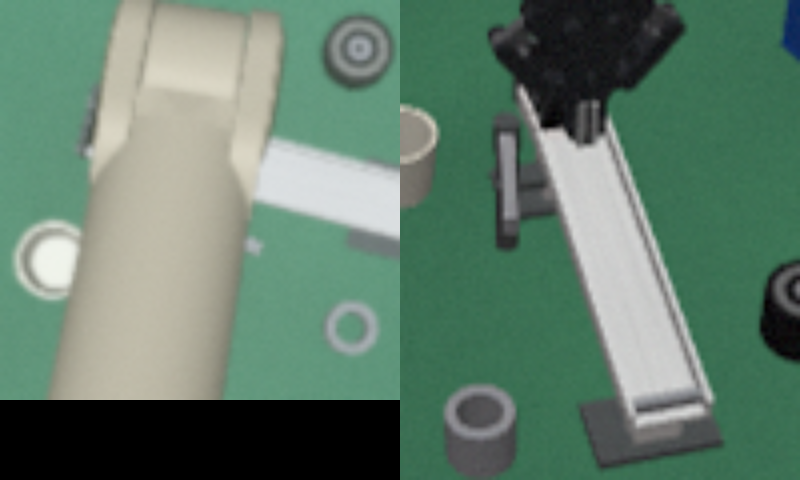

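Call:
arm_command([
  {"dp": [-0.5,-1.9,0],"rot": [0,0,0]},
  {"dp": [-1,-3.9,0],"rot": [0,0,0]},
  {"dp": [-1,-3.9,2],"rot": [0,0,0]},
  {"dp": [-1,-3.9,5],"rot": [0,0,0]},
  {"dp": [-1,-3.9,7],"rot": [0,0,0]},
  {"dp": [-4,-3.5,7],"rot": [0,0,0]},
  {"dp": [-7,-3,7],"rot": [0,0,0]},
  {"dp": [-10,-2,7],"rot": [0,0,0]},
  {"dp": [-11.6,-2,7],"rot": [0,0,0]},
  {"dp": [-11.6,-2,7],"rot": [0,0,0]},
  {"dp": [-11.6,-2,5],"rot": [0,0,0]},
  {"dp": [-11.6,-2,3],"rot": [0,0,0]},
  {"dp": [-11.6,-2,1],"rot": [0,0,0]},
  {"dp": [-11.6,-2,-0.2],"rot": [0,0,0]},
  {"dp": [-11.6,-2,-0.2],"rot": [0,0,0]},
  {"dp": [-11.6,-2,-0.2],"rot": [0,0,0]},
])

```text
time: 10.25
ee_pos: [454.7, -6.1, 114.4]
ee_rot: [0.79, 0.613, -0.0, 0.0]
ft_force: [0.1, -0.1, -0.1]
width: 0.7
finger_force: 0.0
```

Run:
```python
from h import *
s=observe();e=np.array(s['ee_pos']);print(e,s['ft_force'],s['time'])
T=snap('top','top5');S=snap('side','side5');p=np.load('p.npy')
k=lambda c,x0,y0,f:((proj(c,G(p,(0,25,102)))[0]-[x0,y0])*f).round()
print('rotor exp px',k(T,265,160,4),k(S,290,130,4)+[400,0])
im=np.zeros((480,800,3),np.uint8)
im[:400,:400]=cv2.resize(T['image'][160:260,265:365],(400,400));im[:480,400:]=cv2.resize(S['image'][130:250,290:390],(400,480))
cv2.imwrite('pics/m5.png',im[:,:,::-1])
P=np.array([-50,-16])
c,sn=np.cos(p[2]),np.sin(p[2]);cur=None
d=e[:2]-p[:2];print('cur G',[c*d[0]+sn*d[1],-sn*d[0]+c*d[1]])
for q in np.r_[1.79,np.arange(1.7,-.05,-.1),-.05]:
    u=np.array([np.cos(q),-np.sin(q)]);n=np.array([np.sin(q),np.cos(q)]);h=5+11*abs(n[1])+14.5*abs(n[0])
    w=G(p,[*(P+65*u-n*h),0])[0]; print(round(q,2),((w[:2]-[454.1,-5.8])/10).round(2))
```

```text
[454.73846921  -6.05649421 114.37704181] [ 0.12881083 -0.09043226 -0.14329593] 10.25
rotor exp px [127. 133.] [562. 165.]
cur G [np.float64(-106.64004465006028), np.float64(-73.03396419133529)]
1.79 [ 2.1  -0.72]
1.7 [ 2.63 -1.17]
1.6 [ 3.27 -1.6 ]
1.5 [ 3.81 -1.93]
1.4 [ 4.34 -2.21]
1.3 [ 4.91 -2.44]
1.2 [ 5.51 -2.62]
1.1 [ 6.15 -2.74]
1.0 [ 6.82 -2.8 ]
0.9 [ 7.5  -2.78]
0.8 [ 8.2  -2.68]
0.7 [ 8.89 -2.51]
0.6 [ 9.58 -2.25]
0.5 [10.25 -1.91]
0.4 [10.88 -1.48]
0.3 [11.47 -0.98]
0.2 [12.  -0.4]
0.1 [12.47  0.24]
-0.0 [12.86  0.95]
-0.05 [13.    1.18]
```

View pics/m5.png

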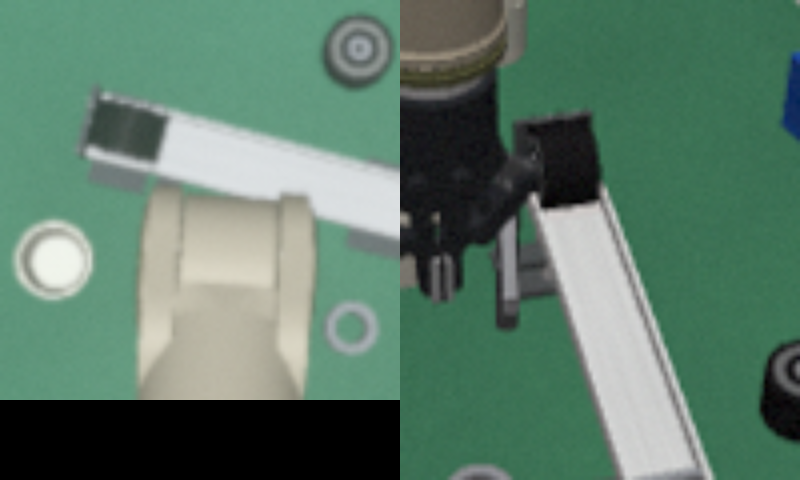

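The rotor rests against the end stop: top crop (126,130), expected (127,133). The finger is outside the open keeper bar, so I can sweep the bar closed now.

Call:
arm_command([
  {"dp": [1.0,-0.4,0],"rot": [0,0,0]},
  {"dp": [2.1,-0.72,0],"rot": [0,0,0]},
  {"dp": [2.6,-1.15,0],"rot": [0,0,0]},
  {"dp": [3.25,-1.6,0],"rot": [0,0,0]},
  {"dp": [3.8,-1.95,0],"rot": [0,0,0]},
  {"dp": [4.35,-2.2,0],"rot": [0,0,0]},
  {"dp": [4.9,-2.45,0],"rot": [0,0,0]},
  {"dp": [5.5,-2.6,0],"rot": [0,0,0]},
  {"dp": [6.15,-2.75,0],"rot": [0,0,0]},
  {"dp": [6.8,-2.8,0],"rot": [0,0,0]},
  {"dp": [7.5,-2.8,0],"rot": [0,0,0]},
  {"dp": [8.2,-2.7,0],"rot": [0,0,0]},
  {"dp": [8.9,-2.5,0],"rot": [0,0,0]},
  {"dp": [9.6,-2.25,0],"rot": [0,0,0]},
  {"dp": [10.25,-1.9,0],"rot": [0,0,0]},
  {"dp": [10.9,-1.5,0],"rot": [0,0,0]},
  {"dp": [11.45,-1.0,0],"rot": [0,0,0]},
  {"dp": [12.0,-0.4,0],"rot": [0,0,0]},
  {"dp": [12.0,-0.4,0],"rot": [0,0,0]},
])

```text
time: 12.25
ee_pos: [575.1, -8.2, 114.0]
ee_rot: [0.789, 0.614, 0.0, 0.0]
ft_force: [0.2, 0.5, 0.3]
width: 0.1
finger_force: 0.0
```

Call:
arm_command([
  {"dp": [0.25,0.3,0],"rot": [0,0,0]},
  {"dp": [0.45,0.6,0],"rot": [0,0,0]},
  {"dp": [0.6,0.9,0],"rot": [0,0,0]},
  {"dp": [0.75,1.15,0],"rot": [0,0,0]},
  {"dp": [0.85,1.35,0],"rot": [0,0,0]},
  {"dp": [0.85,1.35,0],"rot": [0,0,0]},
  {"dp": [0.85,1.35,0],"rot": [0,0,0]},
])

```text
time: 12.95
ee_pos: [582.9, 3.9, 114.1]
ee_rot: [0.79, 0.613, 0.0, 0.0]
ft_force: [0.0, 0.4, 0.2]
width: -0.3
finger_force: 0.0
```

Call:
arm_command([
  {"dp": [0.05,0.2,0],"rot": [0,0,0]},
  {"dp": [0.1,0.4,0],"rot": [0,0,0]},
  {"dp": [0.15,0.55,0],"rot": [0,0,0]},
  {"dp": [0.15,0.55,0],"rot": [0,0,0]},
])

```text
time: 13.35
ee_pos: [583.7, 6.7, 114.1]
ee_rot: [0.791, 0.612, -0.001, 0.001]
ft_force: [-2.9, -7.4, 2.7]
width: 0.4
finger_force: 3.7
```

The force rose to 8 N, so the bar is at its limit. Backing off to check.

Call:
arm_command([
  {"dp": [-0.5,-1.5,0],"rot": [0,0,0]},
  {"dp": [-0.8,-3.3,0],"rot": [0,0,0]},
  {"dp": [-0.8,-3.3,3],"rot": [0,0,0]},
  {"dp": [-0.8,-3.3,7],"rot": [0,0,0]},
  {"dp": [-0.8,-7,11],"rot": [0,0,0]},
  {"dp": [-0.8,-11,14],"rot": [0,0,0]},
  {"dp": [-0.8,-15,14],"rot": [0,0,0]},
  {"dp": [-0.8,-19,14],"rot": [0,0,0]},
  {"dp": [-0.8,-23,14],"rot": [0,0,0]},
  {"dp": [-0.8,-23,14],"rot": [0,0,0]},
  {"dp": [-0.8,-23,14],"rot": [0,0,0]},
])

```text
time: 14.45
ee_pos: [575.3, -222.7, 253.9]
ee_rot: [0.791, 0.612, -0.0, -0.0]
ft_force: [1.2, 0.9, -0.4]
width: -0.4
finger_force: 0.0
```

Run:
```python
from h import *
s=observe();print(np.array(s['ee_pos']),s['ft_force'],s['time'])
T=snap('top','top6');S=snap('side','side6');p=np.load('p.npy')
for n,X in dict(rotor=(0,25,102),piv=(-50,-16,108),tip=(38,-16,108)).items(): print(n,((proj(T,G(p,X))[0]-[265,160])*4).round(),((proj(S,G(p,X))[0]-[290,130])*4).round()+[400,0])
im=np.zeros((480,800,3),np.uint8)
im[:400,:400]=cv2.resize(T['image'][160:260,265:365],(400,400));im[:480,400:]=cv2.resize(S['image'][130:250,290:390],(400,480))
cv2.imwrite('pics/m6.png',im[:,:,::-1])
```

```text
[ 575.32926019 -222.65919617  253.9068684 ] [ 1.21788363  0.94400143 -0.37699064] 14.45
rotor [127. 133.] [562. 165.]
piv [161. 204.] [504. 206.]
tip [187.  99.] [632. 186.]
```

View pics/m6.png

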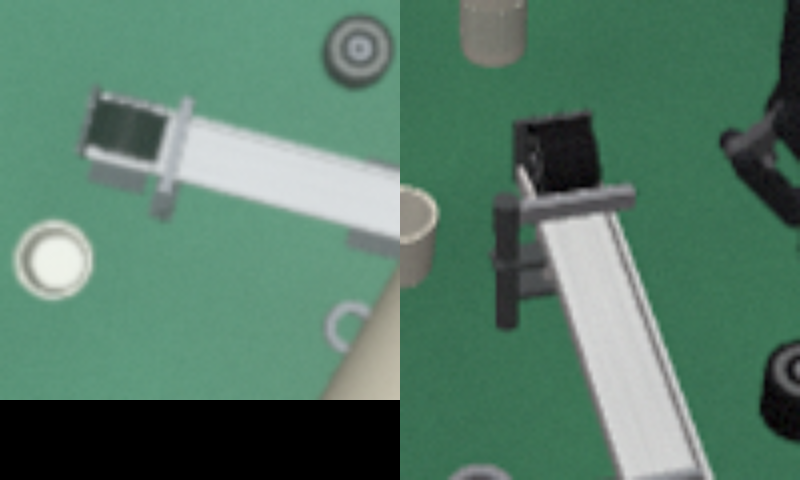

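The bar is closed across the gutter: its tip is at (187,100), predicted (187,99). The rotor is still against the stop at (126,130), and the bystanders in view haven't moved.

```bash
python3 -c "
from rig import *
print(hand_in())"
```

```text
the job is handed in; nothing more can be done
None
```

The job is handed in at about 14.5 s of the 58 s allowed: the last images show the rotor resting in the dip against the end stop, the keeper bar closed behind it and the arm clear; no verdict was returned.

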